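# Put the washed-up odds and ends into their drawer trays

### The arm

A 6-joint arm with a two-finger parallel gripper is mounted at the origin on the work surface. World frame = base frame: x ahead of the robot, y to its left, z up, the work surface at z = 0. Lengths are in m, angles in degrees, forces in N, time in s.
With the tool pointing down it reaches from about 0.375 to 0.9 m from the base axis. Payload 3.1 kg.
Tool frame: the origin (TCP) lies on the centre line of the jaws, within the pads' length; the fingertips stand 17 mm ahead of it and the grasp point (between the pads) lies 2 mm behind it; z points along the fingers, y is the line along which they close (so a half turn about z gives the same grasp; the last joint's range is limited). The gripper opens to 87 mm and grips with 3 to 60 N. Pads are 19 mm wide; open, the fingers measure 117 mm over their backs; the gripper's body (75 mm by 190 mm) begins 51 mm behind the grasp point.
Start: joints at [-83.91, 30.224, 82.088, -0, 67.689, -10.227], TCP at [0.176, -0.6, 0.24] pointing down, gripper open.
Joint ranges: [-176.69, 176.69], [-43.24, 126.21], [12.49, 139.97], [-82, 262], [0, 151.66], [-163.58, 163.58]. Speed limits (degrees/s): [159.86, 159.86, 180, 180, 180, 180].

### API

Orientations are given as a 3x3 rotation matrix whose columns are the frame's x, y, z axes.
In Python, from rig import bot, imaging, finder gives the robot as it stands. The module is installed in compiled form; this text tells all that it offers.
- The arm moves only by the tool play_rows, never from a script. Its argument "motion" is a list that holds one entry, the list of rows, each a list of 6 numbers: the shift along the tool's x, y, z in shares of 600 mm (1.0 is 600 mm), then the turn, a rotation vector about the tool's x, y, z in shares of 120 degrees (1.0 is 120 degrees). In form: [[[dx, dy, dz, wx, wy, wz], ...]]. A call has 1 to 8 rows; each row is the pose to reach, as a shift and turn from the pose commanded when the call began, along the tool's axes at that moment; what a row does not reach only later rows make up. A row lasts 1/12 s, in which the tool goes at most 41.7 mm and 7.16 degrees, less where a joint would pass 70% of its speed; a pose out of reach is approached as far as the arm can. A call with a gripper value outside its range is refused whole. "fingers" is the finger opening in m, from 0 to 0.087, set as the call begins (left out, the last holds). The fingers move at their own pace and stop on an object; the grip force is fixed at half the most. Time passes only in rows, so rows that repeat a pose let the fingers close. It gives the time, the measured TCP pose, the force, the opening and the grip force at its end, in the units of the state.
- bot.read_state(): the state, without advancing time (a new reading comes with each control period).
- imaging.capture(name): name is "scene" or "top" or "wrist"; returns a dict with "frame" (400x640x3 uint8, red, green, blue), "camera_matrix" (3x3 intrinsics, pixels), "R" (3x3) and "t" (3): a world point X has camera coordinates R X + t. Camera axes: x right, y down, z forward; pixel columns grow to the right and rows downward; lengths in m; the calibration is good to about 2 mm. A picture is of the moment at which its call begins. There is no depth.
- bot.hand_in(): hands the job in; it is judged then, once.
Trained networks look in the newest picture that a camera, given by its name, has taken for a name from the list of things; names that differ only in an ending like _2 or _b are one class to them, and where a whole thing is asked for, a point or a joint stands for the part that bears it (a point fixed in the world has none). Each returns a list of dicts, best first, with "confidence" (0 to 1); they miss things now and then, are a little off and sometimes report something else, mostly with a low value. They report only what shows in the picture. A call takes as long as a camera call. They do not tell look-alikes from the thing itself.
- finder.recognise(camera, name): "at" ([x, y, z] in m, in world coordinates, good to about 4 mm: the middle of the surface that is visible of it).
- finder.outline_of(camera, name): "pixels" (400x640 bool, what is visible of it).
The state is a dict: "time_s": time; "joint_positions": joint angles; "qvel": joint speeds; "tau": joint torques, N m; "position": TCP position; "tcp_rot": TCP orientation; "force": force on the tool from outside, world axes, zero at the start; "moment": the same for the moment, N m; "opening": opening from 0.0 (shut) to 1.0 (fully open); "grasp_force": force on a finger pad.
Only numpy, scipy, OpenCV 4.12 (cv2) and the standard library are available. Lean on these libraries where they do the work, as an engineer would, in place of code of your own. Each camera call takes 0.05 s, during which the arm holds its last target. There are 200 camera calls.

### The job

Sort the dried things on the counter into the wooden drawer trays: both spice jars standing upright in the narrow deep tray, set down gently because they are glass; both napkin rings on the floor of the squarish shallow tray, each standing on its end; and the spatula flat in the long tray, lengthwise. Leave the espresso cup and the kitchen timer where they are.

Things in the scene. Friction and masses are not known exactly. Their poses are not given: they have to be found in the camera images.
- jar_a: a small round spice jar of amber glass with a flat steel lid, standing upright: 42 mm diameter, 65 mm tall (lid 40 mm across, top 17 mm), about 0.13 kg; one of two alike. Origin at the centre of its underside, z up its axis.
- jar_b: a small round spice jar of amber glass with a flat steel lid, standing upright: 42 mm diameter, 65 mm tall (lid 40 mm across, top 17 mm), about 0.13 kg; one of two alike. Origin at the centre of its underside, z up its axis.
- ring_a: a pale wooden napkin ring standing on one end like a short tube: 44 mm outside, 32 mm hole, 36 mm tall, about 0.03 kg; one of two alike. Origin at the centre of its lower end, z along the hole.
- ring_b: a pale wooden napkin ring standing on one end like a short tube: 44 mm outside, 32 mm hole, 36 mm tall, about 0.03 kg; one of two alike. Origin at the centre of its lower end, z along the hole.
- spatula: a short pale wooden spatula lying flat on the counter, 150 mm long. Along its x axis it runs from handle end (x = -75 mm) to blade end (x = +75 mm): the handle is 16 mm wide and 18 mm tall from x = -75 to +13 mm, the blade 40 mm wide and 8 mm thick from +9 to +75 mm. About 0.05 kg, centre of mass near x = 0. Origin midway along its length, at its underside; z up.
- jar_tray: the jar tray: the deepest and narrowest of three open oak trays, 130 x 94 mm outside and 28 mm high; walls 5 mm, floor 5 mm thick (inner floor 5 mm above the origin, 120 x 84 mm). It is fixed to the counter. Origin at the centre of its underside, z up, x along its length, y across.
- ring_tray: the ring tray: the nearly square shallow oak tray, 130 x 124 mm outside and 18 mm high; walls 5 mm, floor 5 mm thick (inside 120 x 114 mm). It is fixed to the counter. Origin at the centre of its underside, z up, x along its length, y across.
- long_tray: the long tray: the longest, shallow oak tray, 186 x 108 mm outside and 18 mm high; walls 5 mm, floor 5 mm thick (inside 176 x 98 mm). It is fixed to the counter. Origin at the centre of its underside, z up, x along its length, y across.
- cup: a white espresso cup without handle, 60 mm across the rim, 55 mm tall, standing upright and loose among the things; not to be moved. Origin at the centre of its underside, z up.
- timer: a round steel kitchen timer with a black knob on top, 56 mm diameter, 43 mm tall, loose among the things; not to be moved. Origin at the centre of its underside, z up.
Not all that is in view belongs to the job. Leave any green, purple or red look-alike of the jar_b alone.

How it is judged:
By the outcome, as a careful person would: the job done as asked, in the order asked, and still so for the second after the job is handed in, with the robot touching nothing.
It also fails if it takes over 112 s, if anything falls off the work surface, if the arm or the gripper's body presses on something with over 40 N, if the wrist force passes 120 N, or if a joint passes its speed limit or range.

## Working session

There is one attempt and no reset: what is moved stays moved. The work goes in short steps, Python scripts to look and compute and a tool call to move; the robot and the scene stay as the last step left them, time stands still between calls to the robot, and variables do not carry over. Pictures are saved under pics/ and viewed, at most 14 in all, crops included, and the job is handed in when it is done.

Besides the shell and the picture viewer there is one more tool, called after ">>>" as name(argument=value, ...) on one line, values as JSON. play_rows: Moves the arm, as the interface text tells. Its arguments: {"type":"object","properties":{"motion":{"type":"array"},"fingers":{"type":"number"}},"required":["motion"]}

```bash
mkdir -p pics; cat > h.py <<'E'
from rig import bot, imaging, finder
import numpy as np, cv2
def snap(cam,fn,crop=None,scale=1):
    d=imaging.capture(cam); im=d["frame"][:,:,::-1]
    if crop: im=im[crop[1]:crop[3],crop[0]:crop[2]]
    if scale!=1: im=cv2.resize(im,None,fx=scale,fy=scale,interpolation=cv2.INTER_CUBIC)
    cv2.imwrite("pics/"+fn,im); return d
def proj(d,X):
    c=d["R"]@np.array(X)+d["t"]; p=d["camera_matrix"]@c; return p[:2]/p[2]
def ray(d,px,z):
    K=np.array(d["camera_matrix"]);R=np.array(d["R"]);t=np.array(d["t"])
    v=R.T@np.linalg.solve(K,[px[0],px[1],1]); o=-R.T@t
    return o+v*(z-o[2])/v[2]
E
python3 - <<'E'
from h import *
s=bot.read_state(); print({k:np.round(s[k],3).tolist() for k in ("time_s","position","tcp_rot","opening","force")})
for cam in("top","scene"):
    d=snap(cam,cam+"0.png")
    print(cam,np.round(-np.array(d["R"]).T@d["t"],3))
    for n in ("jar_a","ring_a","spatula","jar_tray","ring_tray","long_tray","cup","timer"):
        for r in finder.recognise(cam,n):
            print(n,round(r["confidence"],2),np.round(r["at"],3),np.round(proj(d,r["at"])))
E
```

```text
{'time_s': 0.0, 'position': [0.176, -0.599, 0.239], 'tcp_rot': [[0.96, 0.281, -0.0], [0.281, -0.96, 0.002], [0.0, -0.002, -1.0]], 'opening': 1.0, 'force': [0.357, 0.277, -0.327]}
top [0.418 0.006 1.062]
jar_a 0.69 [0.427 0.196 0.066] [238. 225.]
jar_a 0.66 [0.344 0.204 0.062] [235. 262.]
jar_a 0.65 [0.427 0.291 0.065] [196. 225.]
jar_a 0.58 [0.626 0.156 0.066] [256. 137.]
jar_a 0.53 [0.368 0.118 0.063] [273. 251.]
ring_a 0.66 [ 0.523 -0.178  0.035] [402. 182.]
ring_a 0.54 [ 0.424 -0.173  0.035] [401. 225.]
spatula 0.96 [0.419 0.033 0.004] [312. 228.]
jar_tray 0.71 [0.546 0.322 0.006] [191. 175.]
ring_tray 0.98 [ 0.55  -0.341  0.003] [467. 172.]
long_tray 0.56 [ 0.637 -0.014  0.003] [330. 137.]
cup 0.65 [0.544 0.186 0.022] [246. 175.]
cup 0.54 [ 0.422 -0.175  0.033] [401. 225.]
timer 0.78 [ 0.642 -0.18   0.022] [400. 132.]
timer 0.15 [ 0.423 -0.175  0.036] [401. 225.]
scene [ 1.264 -0.399  0.902]
jar_a 0.94 [0.442 0.194 0.048] [362. 163.]
jar_a 0.93 [0.384 0.114 0.044] [325. 159.]
jar_a 0.8 [0.437 0.288 0.048] [390. 152.]
jar_a 0.69 [0.646 0.153 0.048] [391. 218.]
jar_a 0.65 [ 0.646 -0.007  0.006] [331. 251.]
ring_a 0.91 [ 0.536 -0.183  0.024] [244. 239.]
ring_a 0.73 [ 0.434 -0.178  0.026] [230. 209.]
spatula 0.73 [0.428 0.025 0.005] [303. 189.]
spatula 0.19 [ 0.648 -0.004  0.004] [333. 252.]
jar_tray 0.64 [0.546 0.327 0.012] [423. 182.]
ring_tray 0.66 [0.428 0.026 0.005] [303. 189.]
ring_tray 0.6 [ 0.549 -0.34   0.005] [181. 271.]
long_tray 0.88 [ 0.646 -0.006  0.002] [332. 252.]
cup 0.72 [0.545 0.179 0.035] [377. 192.]
timer 0.63 [ 0.66  -0.186  0.024] [263. 278.]
```

View pics/top0.png

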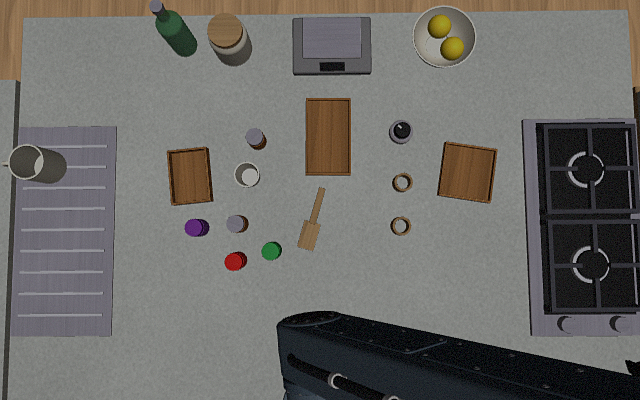

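View pics/scene0.png

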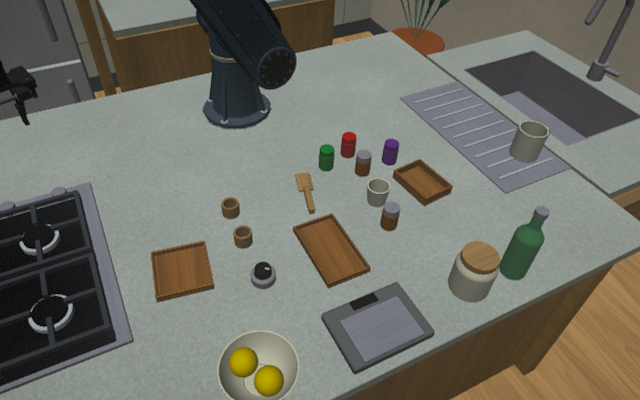

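```bash
python3 - <<'E'
from h import *
d=snap("top","c1.png",(170,100,300,290),3)
# outline based measurement: fit centre for jars/rings/tray/spatula
H={"jar_a":.065,"ring_a":.036,"spatula":.01,"jar_tray":.028,"ring_tray":.018,"long_tray":.018,"cup":.055,"timer":.03}
for n,h in H.items():
    for r in finder.outline_of("top",n):
        m=r["pixels"].astype(np.uint8)
        c=max(cv2.findContours(m,0,2)[0],key=len)[:,0,:]
        w=np.array([ray(d,p,h)[:2] for p in c],np.float32)
        (cx,cy),(a,b),an=cv2.minAreaRect(w*1000)
        print(n,round(r["confidence"],2),"px",c.mean(0).round(),"rect",round(cx,1),round(cy,1),round(a,1),round(b,1),round(an,1))
E
```

```text
jar_a 0.81 px [256. 138.] rect 621.7 156.8 50.6 38.7 44.6
jar_a 0.72 px [401. 184.] rect 518.8 -173.2 45.1 43.0 89.5
jar_a 0.71 px [195. 227.] rect 421.3 289.5 52.1 38.1 89.6
jar_a 0.65 px [236. 260.] rect 346.0 201.3 47.1 39.8 89.6
jar_a 0.62 px [271. 250.] rect 368.2 121.5 38.0 42.4 44.9
jar_a 0.6 px [238. 222.] rect 430.6 198.5 49.7 40.3 89.6
ring_a 0.74 px [400. 225.] rect 422.4 -171.7 46.1 43.6 89.5
ring_a 0.71 px [399. 129.] rect 642.6 -176.3 51.3 52.3 88.9
ring_a 0.63 px [401. 183.] rect 521.1 -178.9 39.1 47.9 44.3
spatula 0.96 px [312. 221.] rect 440.6 28.0 42.1 150.3 72.8
jar_tray 0.64 px [189. 175.] rect 541.8 318.4 134.1 100.0 5.5
jar_tray 0.47 px [313. 220.] rect 441.5 29.9 39.9 146.4 75.5
ring_tray 0.94 px [468. 173.] rect 547.3 -334.6 127.9 132.3 80.9
long_tray 0.95 px [328. 145.] rect 635.5 -7.3 106.6 185.8 89.3
cup 0.78 px [246. 173.] rect 543.6 179.2 57.5 52.9 89.5
cup 0.27 px [257. 138.] rect 624.3 158.9 52.7 39.0 44.4
timer 0.77 px [399. 130.] rect 642.7 -178.5 54.1 54.8 89.4
```

The steel-lidded jars are at (255,137) and (237,223). The look-alikes to leave alone are purple (196,227), red (235,261) and green (271,251). The rings are at (402,183) and (401,225), the timer at (400,131), the cup at (247,174) and the spatula at (312,220), with its blade towards the robot. Next I'll check the close crop and refine the positions with a silhouette fit.

View pics/c1.png

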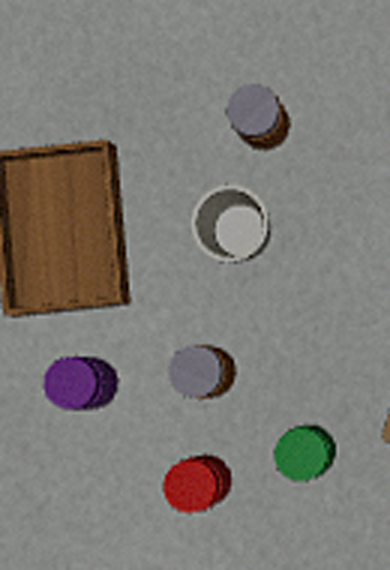

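```bash
cat >> h.py <<'E'
from scipy.optimize import minimize
def cyl(r,h):
    a=np.linspace(0,2*np.pi,40); return np.array([[r*np.cos(t),r*np.sin(t),z] for z in(0,h) for t in a])
def box(x0,x1,y,h): return np.array([[x,s*y,z] for x in(x0,x1) for s in(-1,1) for z in(0,h)])
def sil(d,parts,p,S=4):
    m=np.zeros((400*S,640*S),np.uint8); c,s=np.cos(p[2]),np.sin(p[2])
    for P in parts:
        X=P.copy(); X[:,:2]=P[:,:2]@np.array([[c,s],[-s,c]])+p[:2]
        C=X@np.array(d["R"]).T+d["t"]; q=C@np.array(d["camera_matrix"]).T; q=q[:,:2]/q[:,2:]
        cv2.fillConvexPoly(m,cv2.convexHull(((q+.5)*S).astype(np.int32)),1)
    return cv2.resize(m.astype(np.float32),(640,400),interpolation=cv2.INTER_AREA)
def fit(cam,d,name,parts,p0,rot=False,tol=.04):
    m0=sil(d,parts,p0); best=None;bi=0
    for r in finder.outline_of(cam,name):
        m=r["pixels"].astype(float); i=np.minimum(m,m0).sum()/np.maximum(m,m0).sum()
        if i>bi: best,bi=m,i
    if best is None: return None
    f=lambda q: np.abs(sil(d,parts,[q[0],q[1],q[2] if rot else p0[2]])-best).sum()
    n=3 if rot else 2
    sx=np.array([p0[:n]]+[np.array(p0[:n])+e for e in np.diag([.012,.012,.15])[:n,:n]])
    o=minimize(f,p0[:n],method="Nelder-Mead",options=dict(initial_simplex=sx,xatol=2e-4,fatol=.3))
    return o.x,o.fun/best.sum()
MOD={"jar_a":[cyl(.021,.065)],"ring_a":[cyl(.022,.036)],"spatula":[box(-.075,.013,.008,.018),box(.009,.075,.02,.008)],
"jar_tray":[box(-.065,.065,.047,.028)],"ring_tray":[box(-.065,.065,.062,.018)],"long_tray":[box(-.093,.093,.054,.018)],
"cup":[cyl(.03,.055)],"timer":[cyl(.028,.03)]}
E
python3 - <<'E'
from h import *
T=[("jar_a",(.625,.156,0)),("jar_a",(.427,.196,0)),("ring_a",(.523,-.178,0)),("ring_a",(.424,-.175,0)),("spatula",(.44,.028,2.85)),
("jar_tray",(.542,.32,.09)),("ring_tray",(.548,-.336,-.16)),("long_tray",(.637,-.008,0))]
for cam in("top","scene"):
    d=imaging.capture(cam)
    for n,p in T:
        r=fit(cam,d,n,MOD[n],p,n[-1]!="a" or n=="spatula")
        if r: print(cam,n,np.round(r[0][:2]*1000,1),np.round(np.degrees(r[0][2:]),1),round(r[1],2))
E
```

```text
top jar_a [627.2 161.3] [] 0.06
top jar_a [430.6 203.4] [] 0.2
top ring_a [ 422.  -174.8] [] 0.79
top spatula [441.8  28.4] [164.1] 0.14
top jar_tray [543.9 321.5] [5.3] 0.03
top ring_tray [ 548.1 -337.3] [-9.4] 0.04
top long_tray [636.3  -7.7] [-1.] 0.02
scene jar_a [630.9 162. ] [] 0.06
scene jar_a [427.3 207.1] [] 0.14
scene ring_a [ 525.4 -180.7] [] 0.08
scene ring_a [ 422.4 -174.7] [] 0.07
scene spatula [440.3  30.1] [164.] 0.08
scene jar_tray [545.8 323.1] [6.1] 0.04
scene ring_tray [ 550.  -337.5] [-9.5] 0.04
scene long_tray [638.9  -7.2] [-1.3] 0.05
```

The crop shows steel lids with amber glass at (253,110) and (196,371), so these are the two jars. The purple, red and green ones are decoys. I'll square the tool to the world axes on the way out.

Careful with the scale: shifts go in shares of 600 mm and turns go in shares of 120 degrees. That gives: 0.247 m is 0.4117, -0.171 m is -0.285, 16.317 degrees is 0.136.

>>> play_rows(motion=[[[0.4117,-0.285,0,0,0,0.136],[0.4117,-0.285,0,0,0,0.136],[0.4117,-0.285,0,0,0,0.136],[0.4117,-0.285,0,0,0,0.136],[0.4117,-0.285,0,0,0,0.136],[0.4117,-0.285,0,0,0,0.136],[0.4117,-0.285,0,0,0,0.136],[0.4117,-0.285,0,0,0,0.136]]], fingers=0.07)

```text
time_s: 2.92
position: [0.367, -0.3607, 0.2396]
tcp_rot: [[1.0, 0.005, 0.0], [0.005, -1.0, 0.004], [0.001, -0.004, -1.0]]
force: [-0.9, -1.2, -1.3]
opening: 0.799
grasp_force: 0.0
```

Converted, -0.26 m is -0.4333, 0.13 m is 0.2167.

>>> play_rows(motion=[[[0.2167,-0.4333,0,0,0,0],[0.2167,-0.4333,0,0,0,0],[0.2167,-0.4333,0,0,0,0],[0.2167,-0.4333,0,0,0,0],[0.2167,-0.4333,0,0,0,0],[0.2167,-0.4333,0,0,0,0],[0.2167,-0.4333,0,0,0,0],[0.2167,-0.4333,0,0,0,0]]])

```text
time_s: 3.58
position: [0.4968, -0.1006, 0.2399]
tcp_rot: [[1.0, 0.007, 0.002], [0.007, -1.0, 0.002], [0.002, -0.002, -1.0]]
force: [0.9, 0.3, -0.0]
opening: 0.805
grasp_force: 0.0
```

>>> play_rows(motion=[[[0.2233,-0.445,0.0833,0,0,0],[0.2233,-0.445,0.0833,0,0,0],[0.2233,-0.445,0.0833,0,0,0],[0.2233,-0.445,0.0833,0,0,0],[0.2233,-0.445,0.0833,0,0,0],[0.2233,-0.445,0.0833,0,0,0],[0.2233,-0.445,0.0833,0,0,0],[0.2233,-0.445,0.0833,0,0,0]]])

```text
time_s: 4.25
position: [0.6308, 0.1651, 0.1884]
tcp_rot: [[1.0, 0.004, 0.002], [0.004, -1.0, 0.002], [0.002, -0.002, -1.0]]
force: [1.5, -0.0, 0.1]
opening: 0.807
grasp_force: 0.0
```

```bash
python3 - <<'E'
from h import *
s=bot.read_state(); print(s["time_s"],np.round(s["position"],4),np.round(s["joint_positions"],1))
d=snap("wrist","w1.png"); print(np.round(-np.array(d["R"]).T@d["t"],3),proj(d,[.629,.1615,.065]))
for r in finder.recognise("wrist","jar_a"): print(r["confidence"],np.round(r["at"],4),proj(d,r["at"]).round())
for p in((.629,.1615,0),(.43,.204,0)):
  print(fit("wrist",d,"jar_a",MOD["jar_a"],p))
E
```

```text
4.25 [0.6308 0.1651 0.1884] [ 4.8 35.5 80.8  0.1 63.5 94.6]
[0.7   0.165 0.334] [320.31816082 201.45266801]
0.95 [0.6366 0.1554 0.0671] [327. 194.]
(array([0.63000246, 0.16167166]), np.float64(0.15088466579292267))
None
```

View pics/w1.png

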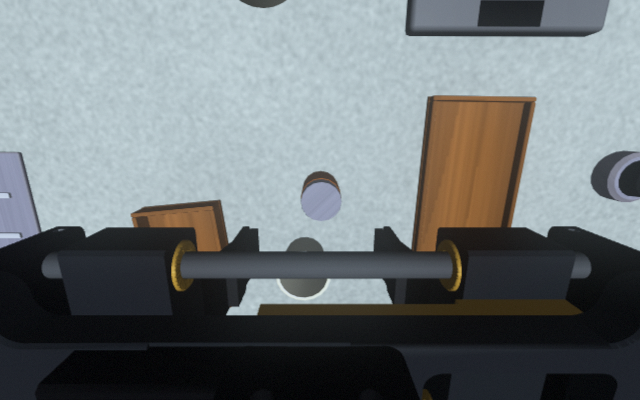

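The wrist view shows the steel-lidded jar at (321,197), centred between the fingers at (248) and (386). I'll go down and grasp it.

Converted, 0.145 m is 0.2417, 0.003 m is 0.005.

>>> play_rows(motion=[[[-0.0017,0.005,0.0667,0,0,0],[-0.0017,0.005,0.1333,0,0,0],[-0.0017,0.005,0.1917,0,0,0],[-0.0017,0.005,0.225,0,0,0],[-0.0017,0.005,0.2417,0,0,0],[-0.0017,0.005,0.2417,0,0,0],[-0.0017,0.005,0.2417,0,0,0]]])

```text
time_s: 5.03
position: [0.6282, 0.1563, 0.0454]
tcp_rot: [[1.0, -0.002, 0.001], [-0.002, -1.0, -0.0], [0.001, 0.0, -1.0]]
force: [-0.5, -0.5, 0.0]
opening: 0.804
grasp_force: 0.0
```

>>> play_rows(motion=[[[0,0,0,0,0,0],[0,0,0,0,0,0],[0,0,0,0,0,0],[0,0,0,0,0,0],[0,0,0,0,0,0],[0,0,0,0,0,0],[0,0,0,0,0,0],[0,0,0,0,0,0]]], fingers=0.03)

```text
time_s: 5.7
position: [0.6281, 0.1584, 0.0455]
tcp_rot: [[1.0, -0.0, 0.001], [-0.0, -1.0, 0.001], [0.001, -0.001, -1.0]]
force: [-0.4, 2.4, 5.5]
opening: 0.479
grasp_force: 30.0
```

Converted, -0.167 m is -0.2783, -0.085 m is -0.1417.

>>> play_rows(motion=[[[0,0,-0.05,0,0,0],[0,0,-0.1167,0,0,0],[-0.0217,-0.0667,-0.1417,0,0,0],[-0.0433,-0.1333,-0.1417,0,0,0],[-0.065,-0.1983,-0.1417,0,0,0],[-0.0817,-0.2483,-0.1417,0,0,0],[-0.0917,-0.2783,-0.1417,0,0,0],[-0.0917,-0.2783,-0.1417,0,0,0]]])

```text
time_s: 6.37
position: [0.5698, 0.3287, 0.1287]
tcp_rot: [[1.0, 0.005, -0.002], [0.005, -1.0, 0.0], [-0.002, -0.0, -1.0]]
force: [-0.6, -0.5, -2.3]
opening: 0.475
grasp_force: 30.0
```

Converted, 0.075 m is 0.125, 0.073 m is 0.1217.

>>> play_rows(motion=[[[0,0,0,0,0,0],[0,0,0.0333,0,0,0],[0,0,0.0667,0,0,0],[0,0,0.0917,0,0,0],[0,0,0.1083,0,0,0],[0,0,0.1167,0,0,0],[0,0,0.1217,0,0,0],[0,0,0.125,0,0,0]]])

```text
time_s: 7.03
position: [0.5733, 0.3241, 0.0545]
tcp_rot: [[1.0, -0.001, 0.001], [-0.001, -1.0, -0.0], [0.001, 0.0, -1.0]]
force: [-0.0, 0.1, -1.8]
opening: 0.475
grasp_force: 30.0
```

```bash
python3 - <<'E'
from h import *
s=bot.read_state(); print(s["time_s"],np.round(s["position"],4),np.round(s["force"],1))
d=snap("scene","s1.png",(320,100,480,220),4)
E
```

```text
7.0333 [0.5733 0.3241 0.0545] [-0.   0.1 -1.8]
```

View pics/s1.png

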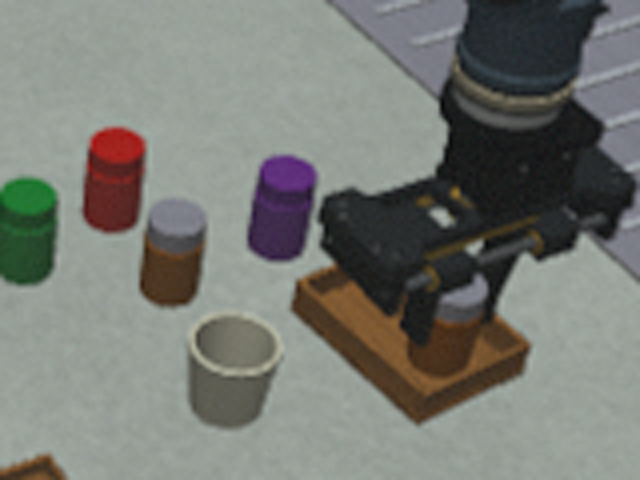

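The jar hangs upright over its half of the tray, about 4 mm above the floor. I'll lower it slowly.

>>> play_rows(motion=[[[0,0,0.0017,0,0,0],[0,0,0.0033,0,0,0],[0,0,0.005,0,0,0],[0,0,0.0058,0,0,0],[0,0,0.0067,0,0,0],[0,0,0.0067,0,0,0]]])

```text
time_s: 7.58
position: [0.5726, 0.3248, 0.0506]
tcp_rot: [[1.0, 0.0, 0.0], [0.0, -1.0, 0.0], [0.0, -0.0, -1.0]]
force: [-0.2, 0.3, -1.5]
opening: 0.475
grasp_force: 30.0
```

Converted, 0.001 m is 0.0017, 0.0005 m is 0.0008.

>>> play_rows(motion=[[[0,0,0.0008,0,0,0],[0,0,0.0008,0,0,0],[0,0,0.0017,0,0,0],[0,0,0.0017,0,0,0]]])

```text
time_s: 7.92
position: [0.5726, 0.3248, 0.0505]
tcp_rot: [[1.0, 0.0, 0.0], [0.0, -1.0, 0.0], [0.0, -0.0, -1.0]]
force: [-1.9, -1.1, 3.4]
opening: 0.471
grasp_force: 30.0
```

Converted, -0.12 m is -0.2, -0.08 m is -0.1333.

>>> play_rows(motion=[[[0,0,0,0,0,0],[0,0,0,0,0,0],[0,0,0,0,0,0],[0,0,0,0,0,0],[0,0,-0.0167,0,0,0],[0,0,-0.0667,0,0,0],[0,0,-0.1333,0,0,0],[0,0,-0.2,0,0,0]]], fingers=0.06)

```text
time_s: 8.58
position: [0.5718, 0.3243, 0.1701]
tcp_rot: [[1.0, -0.0, -0.003], [-0.0, -1.0, -0.001], [-0.003, 0.001, -1.0]]
force: [0.6, 1.1, 0.7]
opening: 0.686
grasp_force: 0.0
```

Converted, -0.143 m is -0.2383, -0.135 m is -0.225.

>>> play_rows(motion=[[[-0.05,0.0417,0,0,0,0],[-0.1,0.0833,0,0,0,0],[-0.15,0.125,0,0,0,0],[-0.1917,0.1633,0,0,0,0],[-0.225,0.1883,0,0,0,0],[-0.2383,0.2017,0,0,0,0],[-0.2383,0.2017,0,0,0,0],[-0.2383,0.2017,0,0,0,0]]], fingers=0.07)

```text
time_s: 9.25
position: [0.4304, 0.2038, 0.1704]
tcp_rot: [[1.0, -0.001, 0.002], [-0.001, -1.0, 0.001], [0.002, -0.001, -1.0]]
force: [0.4, 0.0, 0.4]
opening: 0.806
grasp_force: 0.0
```

```bash
python3 - <<'E'
from h import *
s=bot.read_state(); print(s["time_s"],np.round(s["position"],4))
d=snap("wrist","w2.png"); print(proj(d,[.43,.204,.065]))
for r in finder.recognise("wrist","jar_a"): print(r["confidence"],np.round(r["at"],4),proj(d,r["at"]).round())
print(fit("wrist",d,"jar_a",MOD["jar_a"],(.43,.204,0)))
E
```

```text
9.25 [0.4304 0.2038 0.1704]
[316.11569373 205.01720952]
0.83 [0.4345 0.1994 0.0676] [321. 201.]
0.79 [0.5697 0.3187 0.0681] [168.  33.]
0.79 [0.4305 0.2929 0.0698] [217. 206.]
0.65 [0.3447 0.2052 0.0608] [315. 286.]
0.54 [0.384  0.135  0.0176] [378. 233.]
(array([0.4317756 , 0.20468266]), np.float64(0.0943814855270344))
```

View pics/w2.png

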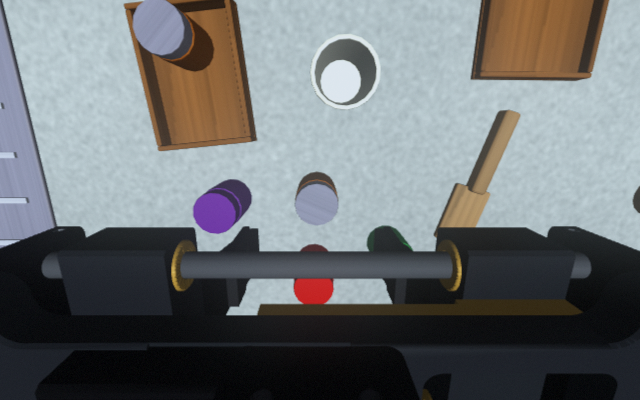

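The first jar stands upright in the tray. The second steel-lidded jar is at (317,198), between the fingers, with purple, red and green clear of them. I'll grasp it.

Converted, 0.1245 m is 0.2075, 0.12 m is 0.2.

>>> play_rows(motion=[[[0.0025,0,0.0667,0,0,0],[0.0025,0,0.125,0,0,0],[0.0025,0,0.175,0,0,0],[0.0025,0,0.2,0,0,0],[0.0025,0,0.2075,0,0,0],[0.0025,0,0.2075,0,0,0]]])

```text
time_s: 9.9
position: [0.4313, 0.2041, 0.0436]
tcp_rot: [[1.0, 0.001, -0.002], [0.001, -1.0, -0.0], [-0.002, 0.0, -1.0]]
force: [-0.1, 0.0, 0.2]
opening: 0.805
grasp_force: 0.0
```

>>> play_rows(motion=[[[0,0,0,0,0,0],[0,0,0,0,0,0],[0,0,0,0,0,0],[0,0,0,0,0,0],[0,0,0,0,0,0],[0,0,0,0,0,0],[0,0,0,0,0,0],[0,0,0,0,0,0]]], fingers=0.03)

```text
time_s: 10.57
position: [0.4316, 0.2038, 0.0458]
tcp_rot: [[1.0, 0.0, 0.001], [0.0, -1.0, 0.0], [0.001, -0.0, -1.0]]
force: [0.2, 0.4, 6.5]
opening: 0.469
grasp_force: 30.0
```

Converted, -0.115 m is -0.1917, 0.0835 m is 0.1392.

>>> play_rows(motion=[[[0,0,-0.05,0,0,0],[0,0,-0.1167,0,0,0],[0,0,-0.1667,0,0,0],[0.04,-0.055,-0.1667,0,0,0],[0.08,-0.11,-0.1667,0,0,0],[0.1167,-0.1617,-0.1667,0,0,0],[0.1392,-0.1917,-0.1667,0,0,0],[0.1392,-0.1917,-0.1667,0,0,0]]])

```text
time_s: 11.23
position: [0.5184, 0.3227, 0.1454]
tcp_rot: [[1.0, 0.002, 0.006], [0.002, -1.0, 0.004], [0.006, -0.004, -1.0]]
force: [0.6, -0.3, -1.9]
opening: 0.474
grasp_force: 30.0
```

Converted, 0.091 m is 0.1517, 0.09 m is 0.15.

>>> play_rows(motion=[[[0,0,0,0,0,0],[0,0,0.05,0,0,0],[0,0,0.0917,0,0,0],[0,0,0.125,0,0,0],[0,0,0.14,0,0,0],[0,0,0.1467,0,0,0],[0,0,0.15,0,0,0],[0,0,0.1517,0,0,0]]])

```text
time_s: 11.9
position: [0.5149, 0.3186, 0.0546]
tcp_rot: [[1.0, -0.0, 0.001], [-0.0, -1.0, 0.0], [0.001, -0.0, -1.0]]
force: [0.4, 0.0, -0.9]
opening: 0.473
grasp_force: 30.0
```

Converted, 0.004 m is 0.0067, 0.001 m is 0.0017.

>>> play_rows(motion=[[[0,0,0.0017,0,0,0],[0,0,0.0033,0,0,0],[0,0,0.005,0,0,0],[0,0,0.0058,0,0,0],[0,0,0.0067,0,0,0],[0,0,0.0067,0,0,0]]])

```text
time_s: 12.4
position: [0.5149, 0.3189, 0.0509]
tcp_rot: [[1.0, 0.0, 0.001], [0.0, -1.0, 0.0], [0.001, -0.0, -1.0]]
force: [-1.1, -0.6, 4.3]
opening: 0.471
grasp_force: 30.0
```

Contact was gentle, about 5 N. I'll release it and go to the rings.

Converted, -0.12 m is -0.2, -0.08 m is -0.1333.

>>> play_rows(motion=[[[0,0,0,0,0,0],[0,0,0,0,0,0],[0,0,0,0,0,0],[0,0,0,0,0,0],[0,0,-0.0167,0,0,0],[0,0,-0.0667,0,0,0],[0,0,-0.1333,0,0,0],[0,0,-0.2,0,0,0]]], fingers=0.06)

```text
time_s: 13.07
position: [0.5137, 0.3183, 0.1708]
tcp_rot: [[1.0, -0.0, -0.003], [-0.0, -1.0, -0.001], [-0.003, 0.001, -1.0]]
force: [0.6, 0.7, -0.4]
opening: 0.685
grasp_force: 0.0
```

Converted, 0.3 m is 0.5, 0.003 m is 0.005.

>>> play_rows(motion=[[[0,0.05,0,0,0,0],[0,0.1167,0,0,0,0],[0,0.1833,0,0,0,0],[0,0.25,0,0,0,0],[0,0.3167,0,0,0,0],[0,0.3833,0,0,0,0],[0.005,0.4417,0,0,0,0],[0.0083,0.5,0,0,0,0]]], fingers=0.07)

```text
time_s: 13.73
position: [0.5196, 0.0168, 0.1709]
tcp_rot: [[1.0, -0.0, 0.001], [-0.0, -1.0, -0.0], [0.001, 0.0, -1.0]]
force: [0.7, 1.0, -0.9]
opening: 0.803
grasp_force: 0.0
```

Converted, 0.2 m is 0.3333, 0.001 m is 0.0017.

>>> play_rows(motion=[[[0,0.0583,0,0,0,0],[0.0017,0.1167,0,0,0,0],[0.0033,0.1833,0,0,0,0],[0.005,0.2417,0,0,0,0],[0.0067,0.2917,0,0,0,0],[0.0083,0.325,0,0,0,0],[0.0083,0.3333,0,0,0,0],[0.0083,0.3333,0,0,0,0]]])

```text
time_s: 14.4
position: [0.5247, -0.1828, 0.1705]
tcp_rot: [[1.0, -0.003, 0.001], [-0.003, -1.0, -0.0], [0.001, 0.0, -1.0]]
force: [-0.0, 0.8, -0.0]
opening: 0.803
grasp_force: 0.0
```

```bash
python3 - <<'E'
from h import *
s=bot.read_state(); print(s["time_s"],np.round(s["position"],4))
d=snap("wrist","w3.png"); print(proj(d,[.525,-.181,.036]))
for r in finder.recognise("wrist","ring_a"): print(r["confidence"],np.round(r["at"],4),proj(d,r["at"]).round())
print(fit("wrist",d,"ring_a",MOD["ring_a"],(.525,-.181,0)))
print(fit("wrist",d,"ring_a",MOD["ring_a"],(.422,-.175,0)))
d=snap("scene","s2.png",(160,120,480,320),2.5)
E
```

```text
14.4 [ 0.5247 -0.1828  0.1705]
[314.50546137 196.51550633]
0.72 [ 0.5253 -0.1802  0.0377] [314. 197.]
0.61 [ 0.4081 -0.1771  0.0318] [312. 297.]
(array([ 0.52456529, -0.18209048]), np.float64(0.41083473861720066))
(array([ 0.42205204, -0.17546299]), np.float64(1.064375))
```

View pics/w3.png

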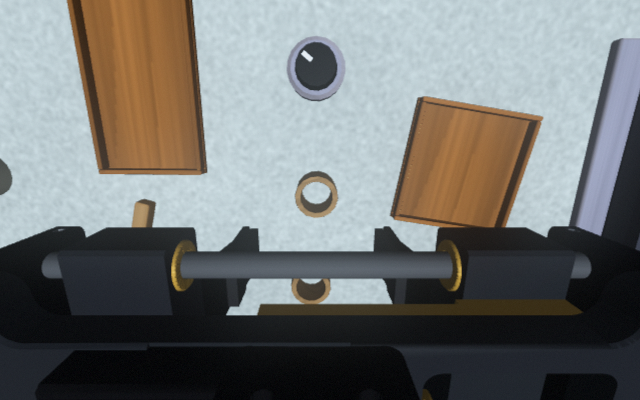

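View pics/s2.png

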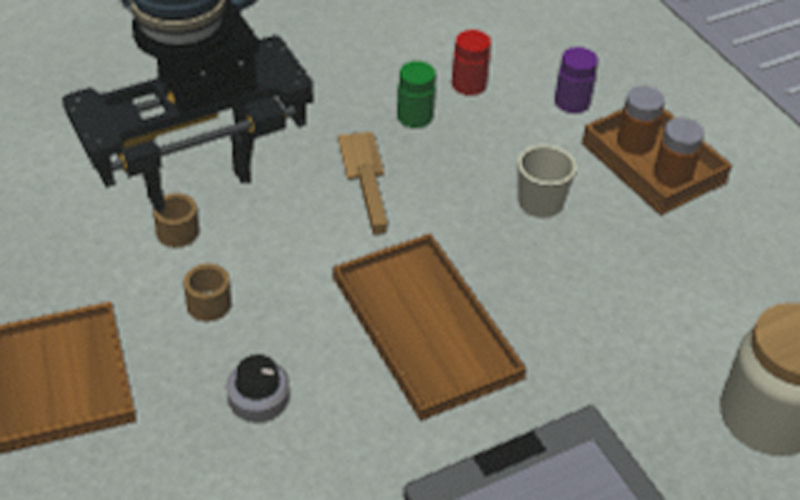

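Both jars stand upright in their tray at s2 (642,118) and (681,152). Ring 1 at w3 (315,196) is centred, and the timer at (316,68) is clear. I'll grasp the ring.

Converted, 0.136 m is 0.2267, 0.08 m is 0.1333.

>>> play_rows(motion=[[[0,0,0.0667,0,0,0],[0,0,0.1333,0,0,0],[0,0,0.1833,0,0,0],[0,0,0.2167,0,0,0],[0,0,0.2267,0,0,0],[0,0,0.2267,0,0,0]]])

```text
time_s: 15.15
position: [0.5237, -0.1796, 0.0325]
tcp_rot: [[1.0, 0.001, -0.004], [0.001, -1.0, 0.002], [-0.004, -0.002, -1.0]]
force: [-0.4, 0.3, 1.2]
opening: 0.809
grasp_force: 0.0
```

>>> play_rows(motion=[[[0,0,0,0,0,0],[0,0,0,0,0,0],[0,0,0,0,0,0],[0,0,0,0,0,0],[0,0,0,0,0,0],[0,0,0,0,0,0],[0,0,0,0,0,0],[0,0,0,0,0,0]]], fingers=0.035)

```text
time_s: 15.82
position: [0.5252, -0.1817, 0.0351]
tcp_rot: [[1.0, -0.0, 0.002], [-0.0, -1.0, -0.001], [0.002, 0.001, -1.0]]
force: [-0.8, -0.1, 6.0]
opening: 0.491
grasp_force: 30.0
```

>>> play_rows(motion=[[[0,0,-0.05,0,0,0],[0,0,-0.1,0,0,0],[0.0167,0.05,-0.1333,0,0,0],[0.0367,0.1133,-0.1333,0,0,0],[0.0567,0.1767,-0.1333,0,0,0],[0.0767,0.2383,-0.1333,0,0,0],[0.0867,0.2683,-0.1333,0,0,0],[0.0867,0.2683,-0.1333,0,0,0]]])

```text
time_s: 16.48
position: [0.5782, -0.3481, 0.1144]
tcp_rot: [[1.0, -0.004, 0.004], [-0.004, -1.0, -0.005], [0.004, 0.005, -1.0]]
force: [0.5, -0.1, -0.9]
opening: 0.49
grasp_force: 30.0
```

Converted, 0.071 m is 0.1183, 0.069 m is 0.115.

>>> play_rows(motion=[[[0,0,0,0,0,0],[0,0,0.0333,0,0,0],[0,0,0.0667,0,0,0],[0,0,0.0917,0,0,0],[0,0,0.1083,0,0,0],[0,0,0.115,0,0,0],[0,0,0.1183,0,0,0],[0,0,0.1183,0,0,0]]])

```text
time_s: 17.15
position: [0.5767, -0.3417, 0.0431]
tcp_rot: [[1.0, 0.001, -0.0], [0.001, -1.0, 0.0], [-0.0, -0.0, -1.0]]
force: [0.4, -0.0, -1.0]
opening: 0.489
grasp_force: 30.0
```

Converted, 0.004 m is 0.0067, 0.001 m is 0.0017.

>>> play_rows(motion=[[[0,0,0.0017,0,0,0],[0,0,0.0033,0,0,0],[0,0,0.005,0,0,0],[0,0,0.0058,0,0,0],[0,0,0.0067,0,0,0],[0,0,0.0067,0,0,0]]])

```text
time_s: 17.65
position: [0.5769, -0.3425, 0.0401]
tcp_rot: [[1.0, -0.0, 0.001], [-0.0, -1.0, -0.001], [0.001, 0.001, -1.0]]
force: [-1.3, 0.6, 5.4]
opening: 0.489
grasp_force: 30.0
```

Converted, -0.12 m is -0.2, -0.08 m is -0.1333.

>>> play_rows(motion=[[[0,0,0,0,0,0],[0,0,0,0,0,0],[0,0,0,0,0,0],[0,0,0,0,0,0],[0,0,-0.0167,0,0,0],[0,0,-0.0667,0,0,0],[0,0,-0.1333,0,0,0],[0,0,-0.2,0,0,0]]], fingers=0.058)

```text
time_s: 18.32
position: [0.5759, -0.3417, 0.1596]
tcp_rot: [[1.0, -0.0, -0.002], [-0.0, -1.0, 0.002], [-0.002, -0.002, -1.0]]
force: [0.0, -1.2, 0.1]
opening: 0.668
grasp_force: 0.0
```

Converted, -0.167 m is -0.2783, -0.156 m is -0.26.

>>> play_rows(motion=[[[-0.0333,-0.035,0,0,0,0],[-0.0767,-0.0833,0,0,0,0],[-0.12,-0.1317,0,0,0,0],[-0.1667,-0.18,0,0,0,0],[-0.2083,-0.225,0,0,0,0],[-0.2417,-0.26,0,0,0,0],[-0.2583,-0.2783,0,0,0,0],[-0.2583,-0.2783,0,0,0,0]]], fingers=0.07)

```text
time_s: 18.98
position: [0.4182, -0.1718, 0.1594]
tcp_rot: [[1.0, 0.001, -0.004], [0.001, -1.0, 0.003], [-0.004, -0.003, -1.0]]
force: [0.7, 0.5, 0.6]
opening: 0.8
grasp_force: 0.0
```

```bash
python3 - <<'E'
from h import *
s=bot.read_state(); print(s["time_s"],np.round(s["position"],4))
d=snap("wrist","w4.png"); print(proj(d,[.422,-.175,.036]))
for r in finder.recognise("wrist","ring_a"): print(r["confidence"],np.round(r["at"],4),proj(d,r["at"]).round())
print(fit("wrist",d,"ring_a",MOD["ring_a"],(.422,-.175,0)))
E
```

```text
18.9833 [ 0.4182 -0.1718  0.1594]
[320.05993451 195.04869987]
0.85 [ 0.5761 -0.3362  0.0302] [512.  16.]
0.84 [ 0.4174 -0.1768  0.039 ] [322. 200.]
(array([ 0.42220763, -0.17555392]), np.float64(0.4553861788617886))
```

View pics/w4.png

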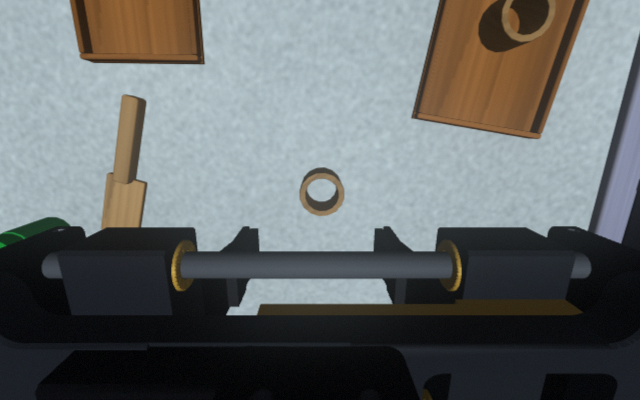

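Ring 1 stands on end in its tray at (528,16). Ring 2 at (321,193) is where I measured it.

>>> play_rows(motion=[[[0,0,0.05,0,0,0],[0,0,0.1167,0,0,0],[0,0,0.1667,0,0,0],[0,0,0.1967,0,0,0],[0,0,0.2083,0,0,0],[0,0,0.2083,0,0,0],[0,0,0.2083,0,0,0]]])

```text
time_s: 19.72
position: [0.4227, -0.1764, 0.034]
tcp_rot: [[1.0, -0.0, 0.001], [-0.0, -1.0, -0.001], [0.001, 0.001, -1.0]]
force: [-1.1, -1.2, -0.5]
opening: 0.804
grasp_force: 0.0
```

>>> play_rows(motion=[[[0,0,0,0,0,0],[0,0,0,0,0,0],[0,0,0,0,0,0],[0,0,0,0,0,0],[0,0,0,0,0,0],[0,0,0,0,0,0],[0,0,0,0,0,0],[0,0,0,0,0,0]]], fingers=0.035)

```text
time_s: 20.38
position: [0.422, -0.1755, 0.0347]
tcp_rot: [[1.0, 0.0, 0.001], [0.0, -1.0, -0.001], [0.001, 0.001, -1.0]]
force: [-0.3, -0.0, 8.0]
opening: 0.497
grasp_force: 30.0
```

Converted, 0.158 m is 0.2633, 0.128 m is 0.2133.

>>> play_rows(motion=[[[0,0,-0.05,0,0,0],[0,0,-0.1,0,0,0],[0.03,0.0467,-0.1333,0,0,0],[0.0633,0.1017,-0.1333,0,0,0],[0.0967,0.1567,-0.1333,0,0,0],[0.1333,0.2133,-0.1333,0,0,0],[0.165,0.2633,-0.1333,0,0,0],[0.165,0.2633,-0.1333,0,0,0]]])

```text
time_s: 21.05
position: [0.5255, -0.3413, 0.1151]
tcp_rot: [[1.0, -0.003, 0.009], [-0.003, -1.0, -0.009], [0.009, 0.009, -1.0]]
force: [0.4, -0.6, -0.7]
opening: 0.501
grasp_force: 30.0
```

Converted, 0.071 m is 0.1183, 0.069 m is 0.115.

>>> play_rows(motion=[[[0,0,0,0,0,0],[0,0,0.0333,0,0,0],[0,0,0.0667,0,0,0],[0,0,0.0917,0,0,0],[0,0,0.1083,0,0,0],[0,0,0.115,0,0,0],[0,0,0.1183,0,0,0],[0,0,0.1183,0,0,0]]])

```text
time_s: 21.72
position: [0.5205, -0.3328, 0.0431]
tcp_rot: [[1.0, 0.0, -0.0], [0.0, -1.0, 0.0], [-0.0, -0.0, -1.0]]
force: [-0.8, 0.6, -0.4]
opening: 0.498
grasp_force: 30.0
```

Converted, 0.004 m is 0.0067, 0.0035 m is 0.0058.

>>> play_rows(motion=[[[0,0,0.0017,0,0,0],[0,0,0.0033,0,0,0],[0,0,0.005,0,0,0],[0,0,0.0058,0,0,0],[0,0,0.0067,0,0,0],[0,0,0.0067,0,0,0]]])

```text
time_s: 22.22
position: [0.5208, -0.3335, 0.0398]
tcp_rot: [[1.0, -0.0, 0.0], [-0.0, -1.0, -0.0], [0.0, 0.0, -1.0]]
force: [-0.9, 0.9, 4.3]
opening: 0.503
grasp_force: 30.0
```

Converted, -0.12 m is -0.2, -0.08 m is -0.1333.

>>> play_rows(motion=[[[0,0,0,0,0,0],[0,0,0,0,0,0],[0,0,0,0,0,0],[0,0,0,0,0,0],[0,0,-0.0167,0,0,0],[0,0,-0.0667,0,0,0],[0,0,-0.1333,0,0,0],[0,0,-0.2,0,0,0]]], fingers=0.058)

```text
time_s: 22.88
position: [0.5199, -0.3326, 0.1597]
tcp_rot: [[1.0, -0.0, -0.002], [-0.0, -1.0, 0.002], [-0.002, -0.002, -1.0]]
force: [1.8, -0.2, 0.0]
opening: 0.663
grasp_force: 0.0
```

Converted, -0.18 m is -0.3, -0.15 m is -0.25.

>>> play_rows(motion=[[[-0.01,-0.05,0,0,0,0],[-0.0233,-0.1167,0,0,0,0],[-0.0367,-0.1833,0,0,0,0],[-0.05,-0.25,0,0,0,0],[-0.06,-0.3,0,0,0,0]]], fingers=0.05)

```text
time_s: 23.3
position: [0.4829, -0.1503, 0.1597]
tcp_rot: [[1.0, 0.0, -0.001], [0.0, -1.0, 0.001], [-0.001, -0.001, -1.0]]
force: [-0.2, -0.9, -0.1]
opening: 0.576
grasp_force: 0.0
```

Converted, -0.18 m is -0.3, -0.175 m is -0.2917, 16 degrees is 0.1333.

>>> play_rows(motion=[[[-0.01,-0.05,0,0,0,0.025],[-0.02,-0.1,0,0,0,0.05],[-0.0317,-0.1583,0,0,0,0.075],[-0.0433,-0.2167,0,0,0,0.1],[-0.0533,-0.2667,0,0,0,0.1167],[-0.0583,-0.2917,0,0,0,0.1333],[-0.06,-0.3,0,0,0,0.1333],[-0.06,-0.3,0,0,0,0.1333]]])

```text
time_s: 23.97
position: [0.4485, 0.0277, 0.1596]
tcp_rot: [[0.962, -0.272, 0.001], [-0.272, -0.962, -0.0], [0.001, -0.0, -1.0]]
force: [-0.9, 0.2, 0.3]
opening: 0.578
grasp_force: 0.0
```

```bash
python3 - <<'E'
from h import *
s=bot.read_state(); print(s["time_s"],np.round(s["position"],4),np.round(s["tcp_rot"],3))
d=snap("wrist","w5.png")
for p in ([.449,.027,.018],[.513,.0085,.018],[.369,.05,.008]): print(proj(d,p))
print(fit("wrist",d,"spatula",MOD["spatula"],(.441,.029,2.862),True))
snap("top","t2.png"); m=max(finder.recognise("top","ring_a"),key=lambda r:r["confidence"])
for r in finder.recognise("top","ring_a"): print(r["confidence"],np.round(r["at"],3))
E
```

```text
23.9667 [0.4485 0.0277 0.1596] [[ 0.962 -0.272  0.001]
 [-0.272 -0.962 -0.   ]
 [ 0.001 -0.    -1.   ]]
[316.82955661 194.34028446]
[317.23254844 127.62507353]
[316.49026557 263.42781357]
(array([0.4430451 , 0.02745776, 2.8551427 ]), np.float64(0.22557992026096413))
0.81 [ 0.574 -0.335  0.037]
0.8 [ 0.521 -0.332  0.038]
0.33 [0.507 0.309 0.072]
```

View pics/w5.png

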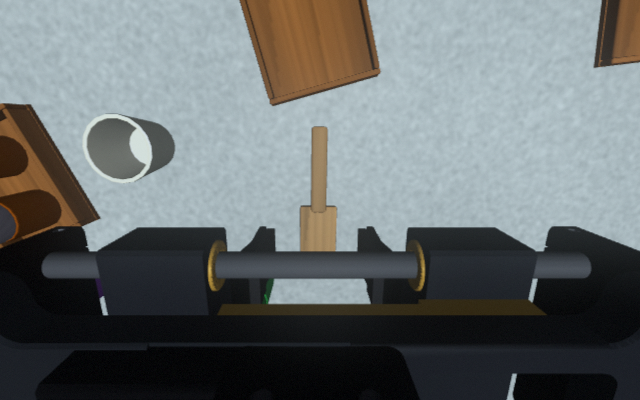

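Rings 1 and 2 are both in their tray (finder at the top camera agrees), and the spatula handle runs from (319,127) to (318,212), aligned with the tool. I'll grasp it.

Converted, 0.138 m is 0.23, 0.001 m is 0.0017.

>>> play_rows(motion=[[[0,0.0017,0.0667,0,0,0],[0,0.0017,0.1333,0,0,0],[0,0.0017,0.1833,0,0,0],[0,0.0017,0.2133,0,0,0],[0,0.0017,0.225,0,0,0],[0,0.0017,0.23,0,0,0],[0,0.0017,0.23,0,0,0]]])

```text
time_s: 24.8
position: [0.4487, 0.0252, 0.0208]
tcp_rot: [[0.961, -0.276, -0.0], [-0.276, -0.961, 0.0], [-0.0, 0.0, -1.0]]
force: [0.0, 0.9, 0.1]
opening: 0.571
grasp_force: 0.0
```

>>> play_rows(motion=[[[0,0,0,0,0,0],[0,0,0,0,0,0],[0,0,0,0,0,0],[0,0,0,0,0,0],[0,0,0,0,0,0],[0,0,0,0,0,0],[0,0,0,0,0,0],[0,0,0,0,0,0]]], fingers=0.008)

```text
time_s: 25.47
position: [0.4485, 0.0258, 0.0214]
tcp_rot: [[0.961, -0.276, 0.001], [-0.276, -0.961, -0.0], [0.001, -0.0, -1.0]]
force: [-0.4, -0.2, 5.1]
opening: 0.18
grasp_force: 30.0
```

Converted, 0.198 m is 0.33, 0.19 m is 0.3167, -14.7 degrees is -0.1225.

>>> play_rows(motion=[[[0,0,-0.05,0,0,0],[0,0,-0.1,0,0,0],[0.0667,-0.0067,-0.1,0,0,-0.025],[0.1333,-0.0133,-0.1,0,0,-0.05],[0.2,-0.02,-0.1,0,0,-0.075],[0.2667,-0.0267,-0.1,0,0,-0.1],[0.3167,-0.0333,-0.1,0,0,-0.1225],[0.33,-0.035,-0.1,0,0,-0.1225]]])

```text
time_s: 26.13
position: [0.6507, -0.0102, 0.0815]
tcp_rot: [[1.0, -0.022, 0.008], [-0.022, -1.0, -0.002], [0.008, 0.001, -1.0]]
force: [-0.0, -0.6, -0.9]
opening: 0.179
grasp_force: 30.0
```

Converted, 0.03 m is 0.05, 0.015 m is 0.025.

>>> play_rows(motion=[[[0,0,0,0,0,0],[0,0,0,0,0,0],[0,0,0.025,0,0,0],[0,0,0.05,0,0,0],[0,0,0.05,0,0,0]]])

```text
time_s: 26.55
position: [0.6393, -0.0075, 0.0481]
tcp_rot: [[1.0, -0.023, -0.01], [-0.023, -1.0, 0.002], [-0.01, -0.002, -1.0]]
force: [-0.8, 0.3, -0.1]
opening: 0.181
grasp_force: 30.0
```

```bash
python3 - <<'E'
from h import *
s=bot.read_state(); print(s["time_s"],np.round(s["position"],4),np.round(s["tcp_rot"],3),s["opening"])
d=snap("scene","s3.png",(230,150,430,300),4)
E
```

```text
26.55 [ 0.6393 -0.0075  0.0481] [[ 1.    -0.023 -0.01 ]
 [-0.023 -1.     0.002]
 [-0.01  -0.002 -1.   ]] 0.18146590604082924
```

View pics/s3.png

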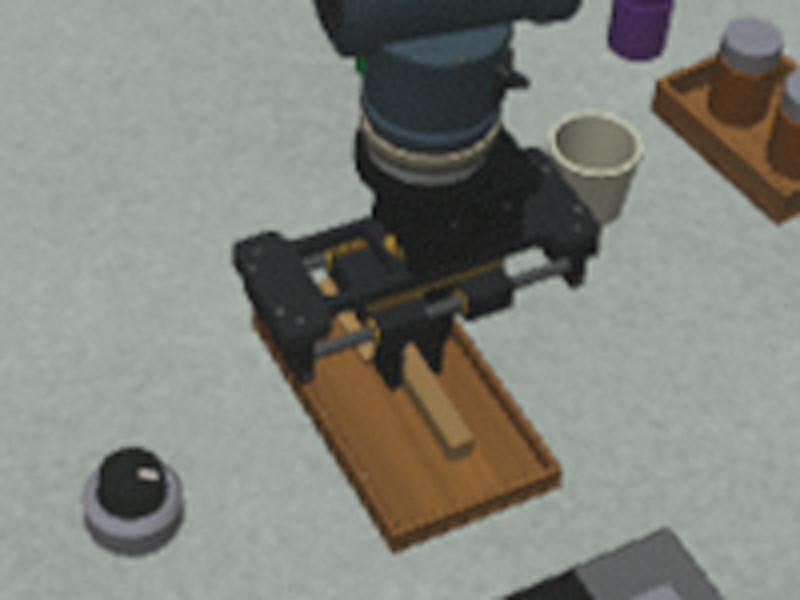

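```bash
python3 - <<'E'
from h import *
s=bot.read_state(); print(np.round(s["position"],4))
d=imaging.capture("scene")
print(ray(d,(345,260.3),.045), ray(d,(341.5,262),.027))
for r in finder.recognise("scene","long_tray"): print(r["at"])
print(proj(d,[.7255,-.009,.005])*4-[920,600],proj(d,[.7125,-.0085,.045])*4-[920,600])
E
```

```text
[ 0.6404 -0.0077  0.0492]
[ 0.70807954 -0.00944972  0.045     ] [ 0.69718925 -0.01076031  0.027     ]
[0.6781, -0.0176, 0.0025]
[470.75634008 507.33240586] [465.46867758 446.34753978]
```

The spatula lies along the long tray, as predicted: the handle end at (460,441) fits my estimate to a few mm. I'll lower it.

Converted, 0.025 m is 0.0417, 0.021 m is 0.035.

>>> play_rows(motion=[[[0,0,0.0083,0,0,0],[0,0,0.02,0,0,0],[0,0,0.03,0,0,0],[0,0,0.035,0,0,0],[0,0,0.0383,0,0,0],[0,0,0.04,0,0,0],[0,0,0.0417,0,0,0],[0,0,0.0417,0,0,0]]])

```text
time_s: 27.37
position: [0.6442, -0.0086, 0.0265]
tcp_rot: [[1.0, -0.023, -0.001], [-0.023, -1.0, 0.0], [-0.001, -0.0, -1.0]]
force: [-1.6, 0.3, 2.4]
opening: 0.179
grasp_force: 30.0
```

Converted, -0.12 m is -0.2, -0.08 m is -0.1333.

>>> play_rows(motion=[[[0,0,0,0,0,0],[0,0,0,0,0,0],[0,0,0,0,0,0],[0,0,0,0,0,0],[0,0,-0.0167,0,0,0],[0,0,-0.0667,0,0,0],[0,0,-0.1333,0,0,0],[0,0,-0.2,0,0,0]]], fingers=0.04)

```text
time_s: 28.03
position: [0.6436, -0.0085, 0.1468]
tcp_rot: [[1.0, -0.023, -0.003], [-0.023, -1.0, 0.001], [-0.003, -0.0, -1.0]]
force: [1.1, -1.3, 0.0]
opening: 0.46
grasp_force: 0.0
```

Converted, -0.17 m is -0.2833, -0.15 m is -0.25.

>>> play_rows(motion=[[[-0.05,0.0167,-0.0333,0,0,0],[-0.1,0.0333,-0.0667,0,0,0],[-0.15,0.05,-0.1,0,0,0],[-0.2,0.0833,-0.1333,0,0,0],[-0.25,0.1167,-0.1667,0,0,0],[-0.2833,0.1333,-0.1667,0,0,0],[-0.2833,0.1333,-0.1667,0,0,0],[-0.2833,0.1333,-0.1667,0,0,0]]])

```text
time_s: 28.7
position: [0.4722, -0.0851, 0.2472]
tcp_rot: [[1.0, -0.025, 0.002], [-0.025, -1.0, -0.0], [0.002, 0.0, -1.0]]
force: [0.1, -0.4, 0.5]
opening: 0.459
grasp_force: 0.0
```

```bash
python3 - <<'E'
from h import *
s=bot.read_state(); print(s["time_s"],np.round(s["position"],4))
d=snap("scene","s4.png",(140,110,460,310),2.5)
E
```

```text
28.7 [ 0.4722 -0.0851  0.2472]
```

View pics/s4.png

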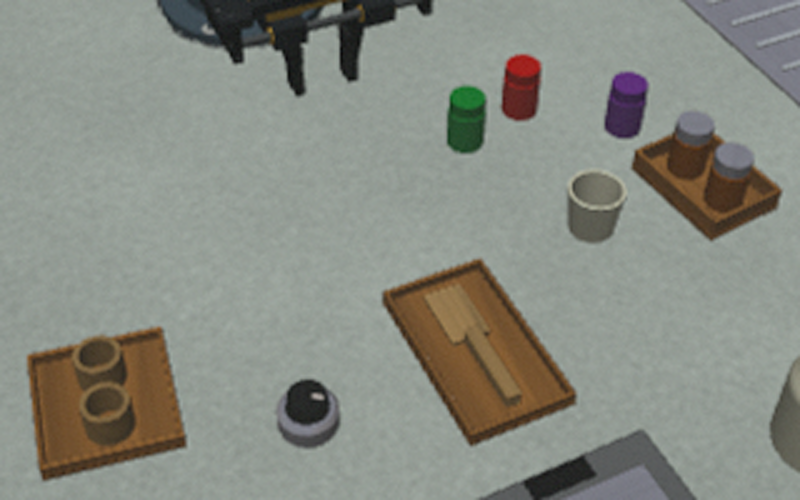

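The picture shows both jars upright at (690,145) and (730,178), both rings on end at (98,360) and (107,412), and the spatula flat and lengthwise at (475,345). The cup and timer haven't moved, and the arm is clear of everything.

```bash
python3 -c "
from rig import bot
print(bot.hand_in())"
```

```text
the job is handed in; nothing more can be done
None
```

I handed the job in at about 29 s: both jars are upright in the jar tray, both rings stand on end in the ring tray, the spatula lies flat and lengthwise in the long tray, and the cup, timer and coloured look-alikes weren't moved.

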